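# Clear the brush and hold the magnifier in focus over the flaw

## Robot

A 7-joint arm with a two-finger parallel gripper is mounted at the origin on the work surface. World frame = base frame: x ahead of the robot, y to its left, z up, the work surface at z = 0. Lengths are in m, angles in rad, forces in N, time in s.
With the tool pointing down it reaches from about 0.425 to 0.875 m from the base axis. Payload 4.7 kg.
Tool frame: the origin (TCP) lies on the centre line of the jaws, within the pads' length; the fingertips stand ahead of it and the grasp point (between the pads) lies 2 mm behind it (nose_length is the z of the fingertips in the tool frame, in m); z points along the fingers, y is the line along which they close (so a half turn about z gives the same grasp; the last joint's range is limited). The gripper opens to 87 mm and grips with 3 to 60 N. Pads are 19 mm wide; open, the fingers measure 117 mm over their backs; the gripper's body (75 mm by 190 mm) begins 51 mm behind the grasp point.
Start: joints at [1.187, 0.321, -0.07, 1.45, 0.023, 1.371, -0.057], TCP at [0.252, -0.599, 0.24] pointing down, gripper open.
Joint ranges: [-2.86, 2.86], [-0.3, 2.09], [-1.38, 1.24], [0.06, 2.45], [-1.56, 4.7], [0.09, 2.05], [-2.69, 2.69]. Speed limits (rad/s): [2.57, 2.57, 3.14, 3.14, 3.14, 3.14, 3.14].

## Interface

Orientations are given as a rotation vector (axis times angle).
In Python, from bench import * gives the robot as it stands.
- The arm moves only by the tool send_rows, never from a script. Its arguments are lists of equal length, an entry for each row: "xyz": the shift along the tool's x, y, z in mm, a list of three; "dr": the turn, a rotation vector about the tool's x, y, z in rad, a list of three. A call has exactly 10 rows; each row is the pose to reach, as a shift and turn from the pose commanded when the call began, along the tool's axes at that moment; what a row does not reach only later rows make up. A row lasts 1/12 s, in which the tool goes at most 41.7 mm and 7.16 degrees, less where a joint would pass 70% of its speed; a pose out of reach is approached as far as the arm can. A call with a gripper value outside its range is refused whole. "jaw" is the finger opening in mm, from 0 to 87, set as the call begins (left out, the last holds). The fingers move at their own pace and stop on an object; "grip_force" is the grip in N (left out, the last holds). Time passes only in rows, so rows that repeat a pose let the fingers close, or fill a call up. It gives the time, the measured TCP pose, the force, the opening and the grip force at its end, in the units of the state.
- get_state(): the state, without advancing time (a new reading comes with each control period).
- get_image(name): name is "side" or "top"; returns the picture (384x512x3 uint8, red, green, blue); there is no depth.
- calibration(name): a dict with "vfov" (degrees; the focal length in pixels is half the picture's height over the tangent of half this angle, whatever the lens; pixels are square), "cx", "cy" (the principal point, pixels), "k1" (the pictures are not rectified: a ray, as slopes to the right and down, at radius r is drawn at 1 + k1 r^2 times it, then the intrinsics apply), "rvec" (rotation vector, rad) and "tvec" (3), from world to camera coordinates, as OpenCV has them. Camera axes: x right, y down, z forward; pixel columns grow to the right and rows downward; lengths in m; the calibration is good to about 2 mm. A picture is of the moment at which its call begins. calibration takes no time and is no camera call.
- close_job(): hands the job in; it is judged then, once.
The state is a dict: "time": time; "joint_positions": joint angles; "qd": joint speeds; "joint_torque": joint torques, N m; "position": TCP position; "tool_rot": TCP orientation; "ft_force": force on the tool from outside, world axes, zero at the start; "torque": the same for the moment, N m; "grip_width": opening from 0.0 (shut) to 1.0 (fully open); "grip_force": force on a finger pad.
Only numpy, scipy, OpenCV 4.12 (cv2) and the standard library are available. Lean on these libraries where they do the work, as an engineer would, in place of code of your own. Each camera call takes 0.05 s, during which the arm holds its last target. There are 200 camera calls.

## Task

A flat brush has been left across the dish on the banding wheel: lay it flat in the brush tray alongside the two brushes there, bristles pointing the same way as theirs, and let go of it there without dropping it. Then pick up the magnifier by its handle and hold it level with its lens centred over the flaw ringed in red in the dish, the middle of the lens at the height marked by the red tip of the gauge's pointer, and finish while still holding it there, still and clear of everything. Leave the dish, the gauge and the rest of the bench as they are, and never let the magnifier touch the dish.

Things in the scene. Friction and masses are not known exactly. Their poses are not given: they have to be found in the camera images.
- brush_grip (a point): Grip point of the brush to clear (red wooden handle, steel ferrule, yellow tips), mid-thickness on the handle over the dish's well. Brush 230 long, 10 thick, handle 12 wide, ferrule and bristles 22 wide. x axis towards the bristles, z up: bristle tips 140 ahead, ferrule from 75 ahead, handle end 90 behind. It starts level in two opposite notches of the dish's rim.
- brush_tip (a point): Tip of that brush's bristles, mid-thickness; same axes as brush_grip.
- tray_in (a point): Centre of the inner floor of the aluminium brush tray (270 x 150 outside, 16 high, walls and floor 4 thick, fixed; floor 4 above the table). x axis along its length, y across, z up. Two brushes of the same size lie in it along x, bristles towards +x, at about y = -52 and -22; the lane from y = 0 to +70 is empty.
- brush_a: Brush with white tips lying in the tray, same shape; origin in the middle of its underside, x axis towards its bristles. To be left as it lies.
- brush_b: Brush with blue tips lying in the tray, same shape and axes as brush_a. To be left as it lies.
- dish: White-glazed round dish with a clay foot, loose on the wheel, to be left as it is: 140 across, 34 high, about 0.4 kg; origin at the centre of its underside. Well 108 across, its floor 14 above the origin and 20 below the rim; four rim notches 22 wide, 6 deep, on its +-x and +-y axes; the brush lies in those on x, bristles to +x.
- flaw (a point): The flaw, a dark pinhole and hairline in a red wax-pencil ring 21 across, on the floor of the dish's well; the point is at the flaw, z up.
- wheel: Banding wheel under the dish: iron foot and a grey head 200 across that can turn stiffly; origin under its centre on the table, the head's top 55 above it. The foot is fixed to the table.
- loupe_lens (a point): Centre of the lens of the hand magnifier (half-way through its thickness): clear lens in a black round rim 86 across and 14 thick; z axis is the lens axis, up; x axis points from the handle to the lens. The magnifier starts lying flat on the table, so this point is 7 above it.
- loupe_grip (a point): Grip point on the magnifier's black handle, mid-thickness, 85 mm behind the lens centre along -x and close to its balance point (which is 22 nearer the lens). The handle is a slab 20 wide and 14 thick from 55 to 165 mm behind the lens centre. Same axes as loupe_lens.
- pointer (a point): Red rubber tip of the pointer of the throwing gauge that stands beyond the wheel: its height is the height at which the middle of the lens is in focus over the dish. 80 to 125 above the flaw. z axis up; x axis points from the tip along the arm to the gauge's rod, 60 away.
- gauge: Potter's throwing gauge, fixed to the table: green iron foot 90 across and 34 high, steel rod 10 across and 226 high with a brass clamp carrying the pointer arm towards the wheel. Origin at the centre of its underside. Not to be touched.
- paint_cup: Yellow mug, 72 across, 75 high, bystander; origin under its centre.
- glaze_jar: White jar with lid, 72 across, 95 high, bystander; origin under its centre.
- mask: Yellow and white clay mask lying face up, 200 x 124 x 46, bystander; origin under its centre, x along its length.
- spare_dish: Second white dish of the same shape, standing on the table without brush or red ring, bystander; origin under its centre.
- table: The plank table, top at height 0.
Things that resemble listed ones, but are neither listed nor needed, are in the scene too. Leave any green look-alike of the part that bears brush_grip alone.

How it is judged:
On the way:
1. the brush lies flat in the tray alongside the other two, bristles the same way, and is let go (x of brush_tip in the frame of tray_in between 0.06 and 0.135 m and y of brush_tip in the frame of tray_in between -0.071 and 0.071 m and y of brush_grip in the frame of tray_in between -0.071 and 0.071 m and z of each of brush_tip, brush_grip in the frame of tray_in below 0.012 m and angle between the x axis of brush_grip and the x axis of tray_in, either way round below 0.25 rad and contact force between brush and the fingers below 0.1 N and linear speed of brush below 0.03 m/s), for 0.3 s.
At the end, for the whole second after the job is handed in: Brush released flat inside the tray, within 0.25 rad of its length, bristles to the tray's +x end. Magnifier held by the fingers alone, still: lens centre within 12 mm horizontally of the flaw and 8 mm of the pointer tip's height, within 0.14 rad of level, touching nothing else (all of step 1 and z of loupe_lens in the frame of pointer between -0.008 and 0.008 m and horizontal distance between loupe_lens and flaw below 0.012 m and angle between loupe_lens's own z axis and vertical below 0.14 rad and linear speed of loupe below 0.02 m/s and angular speed of loupe below 0.15 rad/s and contact force between loupe and the fingers above 1 N and contact force between loupe and table below 0.1 N and contact force between loupe and dish below 0.1 N and contact force between loupe and wheel below 0.1 N and contact force between loupe and gauge below 0.1 N); the arm keeps its last pose, push and grip.
It fails at once if the brush is dropped, let go more than about 30 mm above where it lies (distance of brush_grip from where it was at the start of the episode above 0.12 m and height (world z) of brush_grip above 0.04 m and contact force between brush and the fingers below 0.05 N).
It fails at once if the dish is shifted by more than 15 mm (distance of flaw from where it was at the start of the episode above 0.015 m).
It fails at once if the gauge's pointer is shifted by more than 4 mm (distance of pointer from where it was at the start of the episode above 0.004 m).
It fails at once if the magnifier touches the dish (contact force between loupe and dish above 0.5 N).
It fails at once if another brush, the cup, jar, mask or spare dish is moved by more than 30 mm (distance of any of brush_a, brush_b, paint_cup, glaze_jar, mask, spare_dish from where it was at the start of the episode above 0.03 m).
It also fails if it takes over 59 s, if anything falls off the work surface, if the arm or the gripper's body presses on something with over 40 N, if the wrist force passes 120 N, or if a joint passes its speed limit or range.

## Working session

There is one attempt and no reset: what is moved stays moved. The work goes in short steps, Python scripts to look and compute and a tool call to move; the robot and the scene stay as the last step left them, time stands still between calls to the robot, and variables do not carry over. Pictures are saved under pics/ and viewed, at most 10 in all, crops included, and the job is handed in when it is done.

Besides the shell and the picture viewer there is one more tool, called after "Call:" as a command line: name --argument value ..., lists and objects as JSON in quotes. send_rows: Moves the arm, as the interface text tells. Its arguments: {"type":"object","properties":{"xyz":{"type":"array"},"dr":{"type":"array"},"jaw":{"type":"number"},"grip_force":{"type":"number"}},"required":["xyz","dr"]}

```bash
mkdir -p pics; cat > h.py <<'E'
from bench import *
import numpy as np, cv2
from scipy.spatial.transform import Rotation as R
def cam(n):
    c=calibration(n); f=192/np.tan(np.radians(c["vfov"])/2); return c,f,R.from_rotvec(c["rvec"]).as_matrix(),np.array(c["tvec"])
def ray(n,u,v):
    c,f,M,t=cam(n); x,y=(u-c["cx"])/f,(v-c["cy"])/f; rd=np.hypot(x,y); r=rd
    for _ in range(30): r=rd/(1+c["k1"]*r*r)
    s=r/rd if rd>0 else 1
    return -M.T@t, M.T@np.array([x*s,y*s,1])
def onz(n,u,v,z):
    o,d=ray(n,u,v); return o+d*(z-o[2])/d[2]
def proj(n,p):
    c,f,M,t=cam(n); q=M@np.array(p)+t; x,y=q[:2]/q[2]; k=1+c["k1"]*(x*x+y*y); return c["cx"]+f*x*k,c["cy"]+f*y*k
def two(u1,v1,u2,v2,a="top",b="side"):
    o1,d1=ray(a,u1,v1);o2,d2=ray(b,u2,v2)
    s=np.linalg.lstsq(np.c_[d1,-d2],o2-o1,rcond=None)[0]; p,q=o1+s[0]*d1,o2+s[1]*d2
    return (p+q)/2,np.linalg.norm(p-q)
E
python3 - <<'E'
from h import *
a=get_image("top");b=get_image("side")
np.save("top.npy",a);np.save("side.npy",b)
for n,i in(("top",a),("side",b)): cv2.imwrite(f"pics/{n}0.png",cv2.resize(i[:,:,::-1],(800,600),interpolation=cv2.INTER_CUBIC)); print(n,-cam(n)[2].T@cam(n)[3],cam(n)[1])
s=get_state();print(s)
import bench;print([x for x in dir(bench) if x[0]!='_'])
E
```

```text
top [4.85963127e-01 8.56976808e-04 1.34550333e+00] 366.36472503286285
side [ 0.34561535 -0.83065966  1.19391118] 436.52763308591256
{'time': 0.1, 'joint_positions': array([ 1.18710564,  0.32174133, -0.07006659,  1.45156057,  0.02255198,
        1.37079963, -0.05693649]), 'qd': array([ 0.00081193, -0.00208245, -0.00030728, -0.00218917, -0.00068068,
       -0.001261  ,  0.00209533]), 'joint_torque': array([ 1.29260666e-04, -4.92571020e+01, -4.05642008e-01, -3.13399279e+01,
       -6.42148918e-02,  3.94851691e-02,  5.12520467e-05]), 'position': array([ 0.25157759, -0.59882934,  0.2385718 ]), 'tool_rot': array([-3.07802357e+00, -6.20350715e-01,  6.15243711e-04]), 'ft_force': array([ 0.50533773, -0.41222039,  0.08206417]), 'torque': array([ 0.01954874, -0.01515169, -0.02295759]), 'grip_force': 0.0, 'grip_width': 1.0005845167711167}
['MotionError', 'calibration', 'close_job', 'get_image', 'get_state', 'nose_length']
```

View pics/top0.png

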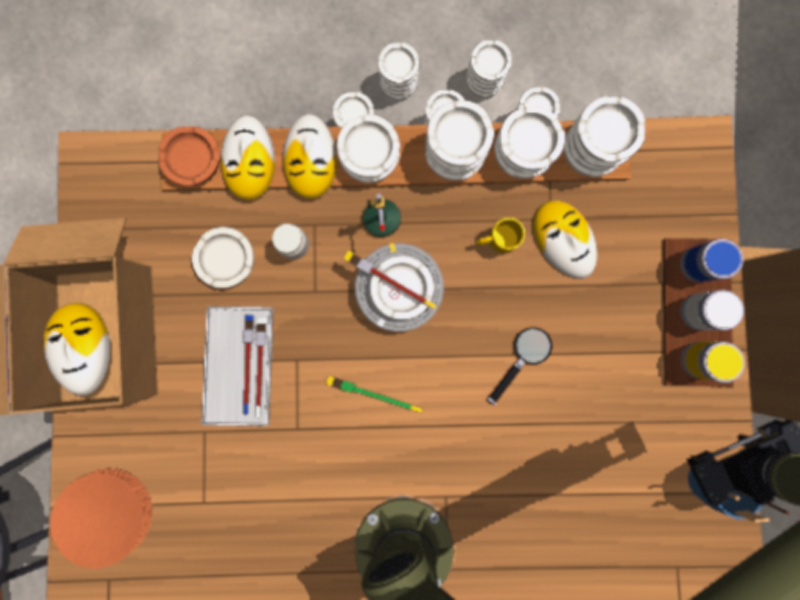

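View pics/side0.png

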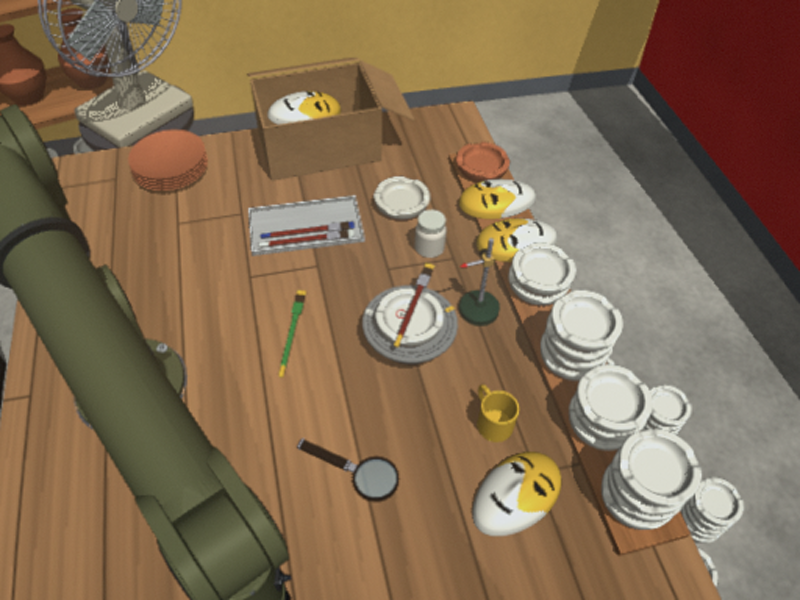

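The top view (800x600 pixels) shows the red brush across the dish from about (350,258), the bristle end, to (435,305). The tray is at (238,365), its brushes' bristles pointing up (+x), the magnifier's lens is at (533,346) and handle end at (491,402), and the gauge is at (381,215).

Brush candidates: red-handled across the dish (390,280), green look-alike (375,393), and two in the tray (248/261,365). The red one across the dish fits the description. I'll confirm with an enlarged crop.

```bash
python3 - <<'E'
from h import *
a=np.load("top.npy");b=np.load("side.npy")
def crop(i,u,v,w,h,s): return cv2.resize(i[v:v+h,u:u+w,::-1],None,fx=s,fy=s,interpolation=cv2.INTER_CUBIC)
m=np.vstack([np.hstack([crop(a,215,115,80,60,5),crop(b,220,145,80,60,5)]),np.hstack([crop(a,300,200,80,60,5),crop(a,120,190,80,90,5)[:300]])])
for k in range(0,800,50):
    cv2.line(m,(k,0),(k,6),(0,255,0),1); cv2.line(m,(0,k),(6,k),(0,255,0),1)
cv2.imwrite("pics/c1.png",m)
def masks(i,n):
    h=cv2.cvtColor(i,cv2.COLOR_RGB2HSV)
    red=((h[...,0]<6)|(h[...,0]>174))&(h[...,1]>130)&(h[...,2]>60)
    c,l,s,ce=cv2.connectedComponentsWithStats(red.astype(np.uint8))
    print(n,[(s[k].tolist(),ce[k].round(1).tolist()) for k in range(1,c) if s[k][4]>3 and 100<ce[k][0]<320 and 80<ce[k][1]<290])
masks(a,"top");masks(b,"side")
E
```

```text
top [([243, 144, 3, 4, 11], [244.1, 145.4]), ([238, 172, 34, 21, 79], [253.7, 182.0]), ([156, 220, 4, 37, 69], [157.8, 238.5]), ([165, 222, 3, 37, 58], [165.7, 239.9])]
side [([174, 145, 35, 6, 66], [190.7, 147.6]), ([173, 150, 36, 7, 68], [190.3, 153.1]), ([295, 169, 4, 2, 6], [296.5, 169.7]), ([256, 183, 14, 30, 71], [262.5, 197.8])]
```

View pics/c1.png

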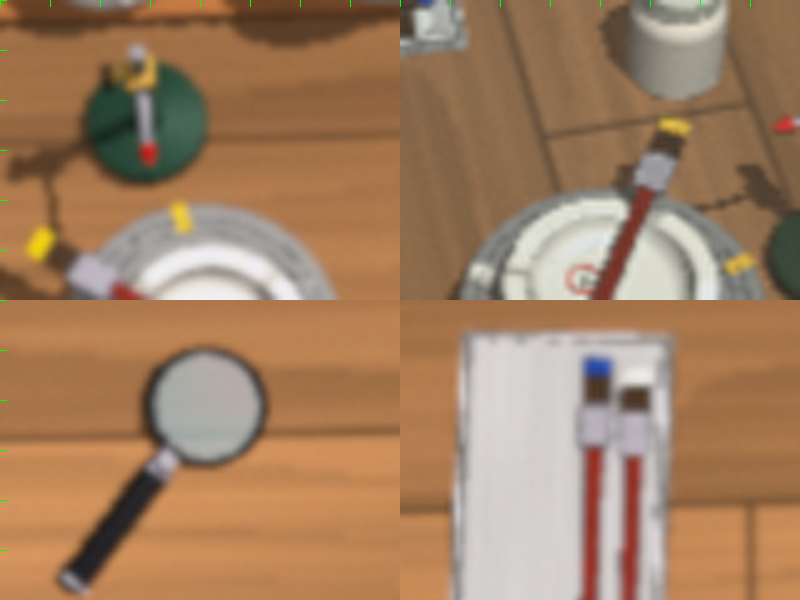

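The crop confirms the target: red handle, steel ferrule and yellow tips on the dish with the red ring, in both views. The pointer's red tip is at top (244.6,146.5) and side (296,170). The magnifier and tray are also clear.

```bash
python3 - <<'E'
from h import *
a=np.load("top.npy");b=np.load("side.npy")
np.set_printoptions(precision=4,suppress=True)
# brush: all coloured pixels (red+yellow) along line
h=cv2.cvtColor(a,cv2.COLOR_RGB2HSV)
y=(abs(h[...,0].astype(int)-27)<6)&(h[...,1]>150)&(h[...,2]>120)
c,l,s,ce=cv2.connectedComponentsWithStats(y.astype(np.uint8))
for k in range(1,c):
    if 200<ce[k][0]<300 and 150<ce[k][1]<260: print("yel",s[k],ce[k],onz("top",*ce[k],.088))
red=((h[...,0]<6)|(h[...,0]>174))&(h[...,1]>130)&(h[...,2]>60)
def line(u,v,w,hh,z,n="top",m=red):
    q=np.argwhere(m[v:v+hh,u:u+w]); P=np.array([onz(n,u+x,v+yy,z) for yy,x in q]); c0=P.mean(0); d=np.linalg.svd(P-c0)[2][0]; t=(P-c0)@d; return c0,d,c0+d*t.min(),c0+d*t.max()
print("brush",line(238,172,34,21,.088))
print("ta",line(156,220,4,37,.009)); print("tb",line(165,222,3,37,.009))
print("pointer",two(244.5,146.,296.3,169.8), two(244.6,147.3,295.2,169.8))
# red ring, weak red
for n,im,(u,v) in (("top",a,(252.8,188)),("side",b,(256.4,201))):
    u0,v0=int(u)-8,int(v)-8; p=im[v0:v0+17,u0:u0+17].astype(int); m=(p[...,0]-p[...,1]>28)
    if n=="top": print(m.astype(int))
    q=np.argwhere(m); print(n, onz(n,u,v,.069), [onz(n,u0+x,v0+y,.069)[:2] for y,x in q][:0])
    if n=="side": print(m.astype(int),u0,v0)
# magnifier: dark
g=a.max(2); m=(g<75); c,l,s,ce=cv2.connectedComponentsWithStats(m.astype(np.uint8))
for k in range(1,c):
    if 300<ce[k][0]<365 and 200<ce[k][1]<262 and s[k][4]>10:print("dark",s[k],ce[k],onz("top",*ce[k],.014))
# tray outer corners, saturation low
m=((h[...,1]<60)&(h[...,2]>110)).astype(np.uint8)
cs,_=cv2.findContours(m[185:280,120:185],cv2.RETR_EXTERNAL,cv2.CHAIN_APPROX_SIMPLE); k=max(cs,key=cv2.contourArea)
r=cv2.minAreaRect(k); print(r); print(np.array([onz("top",x+120,y+185,.016) for x,y in cv2.boxPoints(r)]))
print("jar",onz("top",185,154,.09),"nose",nose_length)
E
```

```text
yel [250 156   3   5  10] [250.9 158. ] [0.6749 0.011  0.088 ]
yel [220 161   6   6  25] [222.92 163.32] [0.6586 0.1081 0.088 ]
yel [273 193   5   4  12] [275.  194.5] [ 0.5466 -0.0689  0.088 ]
yel [209 241   5   6  24] [211.  243.5] [0.385  0.1532 0.088 ]
brush (array([0.5915, 0.0033, 0.088 ]), array([-0.5287, -0.8488, -0.    ]), array([0.6255, 0.0578, 0.088 ]), array([ 0.5561, -0.0537,  0.088 ]))
ta (array([0.4013, 0.3546, 0.009 ]), array([-0.9992,  0.0401, -0.    ]), array([0.4677, 0.3519, 0.009 ]), array([0.3389, 0.3571, 0.009 ]))
tb (array([0.3957, 0.326 , 0.009 ]), array([-0.9991,  0.0434, -0.    ]), array([0.4598, 0.3233, 0.009 ]), array([0.3311, 0.3288, 0.009 ]))
pointer (array([0.7037, 0.0304, 0.1633]), np.float64(0.00031123743211467744)) (array([0.6995, 0.03  , 0.1646]), np.float64(0.0009554340485553132))
[[0 0 0 0 1 1 1 1 1 1 1 0 0 0 0 0 0]
 [0 0 0 0 0 1 1 1 1 1 1 1 0 0 0 0 0]
 [0 0 0 0 0 0 0 1 1 1 1 1 1 1 0 0 0]
 [0 0 0 0 0 0 0 0 1 1 1 1 1 1 1 1 0]
 [0 0 0 0 0 0 0 0 1 1 1 1 1 1 1 1 1]
 [0 0 0 0 0 0 1 1 1 1 1 1 1 1 1 1 1]
 [0 0 0 0 0 0 1 0 0 0 1 1 0 0 1 1 1]
 [0 0 0 0 0 0 
[... 737 characters left out ...]
 0 1 1 1 1 0]
 [0 0 0 0 0 0 1 0 0 0 0 1 1 1 1 0 0]
 [0 0 0 0 0 0 0 1 1 1 1 1 1 1 1 0 0]
 [0 0 0 0 0 0 0 0 0 0 0 1 1 1 0 0 0]
 [0 0 0 0 0 0 0 0 0 0 1 1 1 1 0 0 0]
 [0 0 0 0 0 0 0 0 0 0 1 1 1 0 0 0 0]
 [0 0 0 0 0 0 0 0 0 1 1 1 1 0 0 0 0]
 [0 0 0 0 0 0 0 0 0 1 1 1 1 0 0 0 0]
 [0 0 0 0 0 0 0 0 0 1 1 1 0 0 0 0 0]] 248 193
dark [329 214   4  15  19] [329.9474 221.3684] [ 0.4487 -0.2683  0.014 ]
dark [314 234  18  22 116] [322.5345 244.569 ] [ 0.3665 -0.2385  0.014 ]
((31.32534408569336, 48.715755462646484), (42.896514892578125, 76.46609497070312), 2.12109637260437)
[[0.2892 0.4566 0.016 ]
 [0.5615 0.4478 0.016 ]
 [0.5521 0.2931 0.016 ]
 [0.2796 0.3045 0.016 ]]
jar [0.6938 0.2384 0.09  ] nose 0.017
```

```bash
cat >> h.py <<'E'
def rot(psi,tilt=0):
    c,s=np.cos(psi),np.sin(psi); return R.from_matrix(np.array([[c,s,0],[s,-c,0],[0,0,-1]]))
def go(p,psideg,base=None):
    s=get_state(); b=base or (s["position"],R.from_rotvec(s["tool_rot"]))
    t=rot(np.radians(psideg)); d=b[1].inv().apply(np.array(p)-b[0])*1000; r=(b[1].inv()*t).as_rotvec()
    print("xyz",d.round(1),"dr",r.round(4)); return (np.array(p),t)
def st():
    s=get_state(); M=R.from_rotvec(s["tool_rot"]).as_matrix(); print("t",round(s["time"],2),"pos",s["position"].round(4),"psi",np.degrees(np.arctan2(M[1,0],M[0,0])).round(2),"tilt",M[2,:2].round(4),"j",s["joint_positions"].round(2),"F",s["ft_force"].round(2),"w",round(s["grip_width"]*87,1),"g",round(s["grip_force"],1))
E
python3 -c "
from h import *
st();go((.589,-.0015,.2),57.7);go((.589,-.0015,.2),-122.3);print(onz('top',222/1.5625,258/1.5625,.03))"
```

```text
t 0.1 pos [ 0.2516 -0.5988  0.2386] psi 22.79 tilt [-0.0001 -0.0017] j [ 1.19  0.32 -0.07  1.45  0.02  1.37 -0.06] F [ 0.51 -0.41  0.08] w 87.1 g 0.0
xyz [ 542.5 -419.9   39.3] dr [-1.700e-03 -5.000e-04 -6.093e-01]
xyz [ 542.5 -419.9   39.3] dr [-6.0000e-04  2.2000e-03  2.5323e+00]
[0.6666647  0.40455702 0.03      ]
```

Call:
send_rows --xyz '[[27,-21,2],[54,-42,4],[81,-63,6],[108,-84,8],[135,-105,10],[162,-126,12],[189,-147,14],[216,-168,16],[243,-189,18],[271,-210,20]]' --dr '[[0,0,-0.03],[0,0,-0.06],[0,0,-0.09],[0,0,-0.12],[0,0,-0.15],[0,0,-0.18],[0,0,-0.21],[0,0,-0.24],[0,0,-0.27],[0,0,-0.305]]' --jaw 40 --grip_force 25

```text
time: 0.93
position: [0.4204, -0.2991, 0.2192]
tool_rot: [-2.949, -1.083, 0.001]
ft_force: [1.2, -0.9, -0.3]
grip_width: 0.47
grip_force: 0.0
```

```bash
python3 -c "
from h import *
st();go((.589,-.0015,.16),57.7)"
```

```text
t 0.93 pos [ 0.4204 -0.2991  0.2192] psi 40.33 tilt [-0.0005 -0.0003] j [ 0.88  0.06 -0.33  1.8   0.02  1.28 -0.32] F [ 1.22 -0.85 -0.26] w 40.9 g 0.0
xyz [ 321.2 -117.8   59.1] dr [-0.0004  0.0005 -0.3032]
```

Call:
send_rows --xyz '[[36,-13,5],[72,-26,11],[108,-40,16],[144,-53,22],[180,-66,27],[216,-79,33],[252,-92,38],[290,-106,44],[321,-118,49],[321,-118,49]]' --dr '[[0,0,-0.03],[0,0,-0.07],[0,0,-0.1],[0,0,-0.14],[0,0,-0.17],[0,0,-0.21],[0,0,-0.24],[0,0,-0.27],[0,0,-0.303],[0,0,-0.303]]'

```text
time: 1.77
position: [0.5899, 0.0062, 0.1693]
tool_rot: [-2.739, -1.527, -0.004]
ft_force: [0.8, 0.7, 0.3]
grip_width: 0.461
grip_force: 0.0
```

```bash
python3 - <<'E'
from h import *
b=get_image("side"); a=get_image("top"); st();go((.589,-.0015,.098),57.7)
f=lambda i,u,v:cv2.resize(i[v:v+100,u:u+130,::-1],(400,308),interpolation=cv2.INTER_CUBIC)
cv2.imwrite("pics/c2.png",np.hstack([f(a,190,120),f(b,210,140)]))
E
```

```text
t 1.87 pos [ 0.5886 -0.0013  0.1696] psi 57.83 tilt [-0.0003 -0.0019] j [ 0.47  0.29 -0.6   1.68  0.17  1.23 -0.74] F [-0.27 -1.16  0.24] w 40.0 g 0.0
xyz [ 0.   0.6 71.6] dr [-0.0019  0.0003  0.0023]
```

View pics/c2.png

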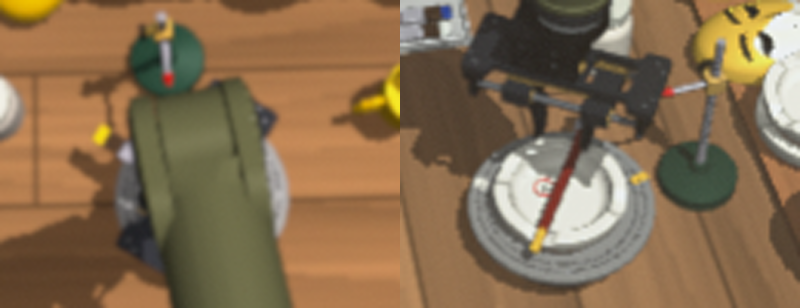

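The side view shows the open fingers over the handle and straddling it, at about crop (565,120). The gauge pointer is clear of the gripper body. Next I descend.

Call:
send_rows --xyz '[[0,0,10],[0,0,20],[0,0,30],[0,0,40],[0,0,50],[0,0,60],[0,0,66],[0,0,72],[0,0,72],[0,0,72]]' --dr '[[0,0,0],[0,0,0],[0,0,0],[0,0,0],[0,0,0],[0,0,0],[0,0,0],[0,0,0],[0,0,0],[0,0,0]]'

```text
time: 2.7
position: [0.5889, -0.0031, 0.0983]
tool_rot: [-2.752, -1.514, 0.0]
ft_force: [-0.1, 0.4, -0.0]
grip_width: 0.462
grip_force: 0.0
```

Call:
send_rows --xyz '[[0,0,0],[0,0,0],[0,0,0],[0,0,0],[0,0,0],[0,0,0],[0,0,0],[0,0,0],[0,0,0],[0,0,0]]' --dr '[[0,0,0],[0,0,0],[0,0,0],[0,0,0],[0,0,0],[0,0,0],[0,0,0],[0,0,0],[0,0,0],[0,0,0]]' --jaw 0

```text
time: 3.53
position: [0.5891, -0.0032, 0.0988]
tool_rot: [2.752, 1.514, 0.0]
ft_force: [-0.3, 0.3, 2.6]
grip_width: 0.135
grip_force: 25.0
```

```bash
python3 -c "
from h import *
st()"
```

```text
t 3.53 pos [ 0.5891 -0.0032  0.0988] psi 57.63 tilt [0.     0.0003] j [ 0.45  0.36 -0.58  1.75  0.22  1.09 -0.77] F [-0.32  0.29  2.64] w 11.7 g 25.0
```

Call:
send_rows --xyz '[[0,0,-6],[0,0,-14],[0,0,-26],[0,0,-40],[0,0,-54],[0,0,-68],[0,0,-82],[0,0,-96],[0,0,-100],[0,0,-100]]' --dr '[[0,0,0],[0,0,0],[0,0,0],[0,0,0],[0,0,0],[0,0,0],[0,0,0],[0,0,0],[0,0,0],[0,0,0]]'

```text
time: 4.37
position: [0.59, -0.003, 0.2007]
tool_rot: [2.751, 1.513, 0.005]
ft_force: [0.5, 0.2, -1.2]
grip_width: 0.133
grip_force: 25.0
```

```bash
python3 - <<'E'
from h import *
b=get_image("side"); st(); x=go((.46,.13,.19),57.7);go((.394,.4096,.1),-2.3,x)
f=lambda i,u,v:cv2.resize(i[v:v+150,u:u+200,::-1],(600,450),interpolation=cv2.INTER_CUBIC)
cv2.imwrite("pics/c3.png",f(b,170,90))
E
```

```text
t 4.42 pos [ 0.5893 -0.0031  0.1994] psi 57.63 tilt [0.0005 0.0015] j [ 0.47  0.27 -0.6   1.65  0.16  1.28 -0.72] F [-0.17  0.72 -1.17] w 11.7 g 25.0
xyz [  43.2 -180.5    9.1] dr [ 0.0015 -0.0005 -0.0013]
xyz [ 201.1 -205.2   90. ] dr [0.     0.     1.0472]
```

View pics/c3.png

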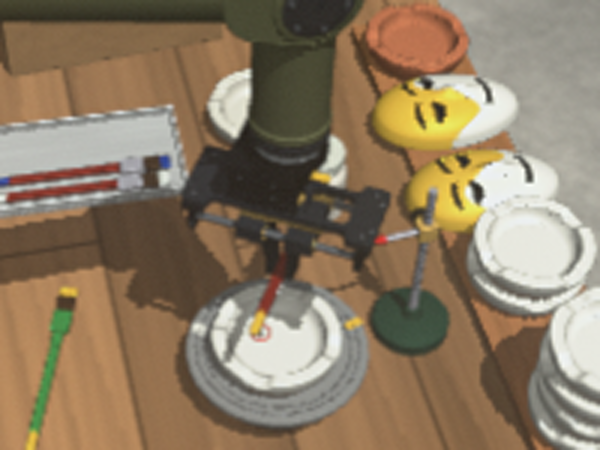

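The brush is held clear of the dish: the handle end is at crop (258,325) and the dish is in place. I carry it towards the tray.

Call:
send_rows --xyz '[[3,-12,0],[8,-34,1],[14,-58,3],[20,-82,4],[26,-106,5],[31,-130,6],[36,-150,8],[41,-170,9],[43,-180,9],[43,-180,9]]' --dr '[[0,0,0],[0,0,0],[0,0,0],[0,0,0],[0,0,0],[0,0,0],[0,0,0],[0,0,0],[0,0,0],[0,0,0]]'

```text
time: 5.25
position: [0.4575, 0.1316, 0.1889]
tool_rot: [-2.749, -1.52, 0.003]
ft_force: [0.3, 0.6, -0.9]
grip_width: 0.137
grip_force: 25.0
```

Call:
send_rows --xyz '[[20,-20,4],[40,-41,10],[60,-62,16],[80,-82,22],[100,-103,30],[121,-123,38],[141,-144,46],[161,-164,52],[181,-185,58],[201,-205,60]]' --dr '[[0,0,0.1],[0,0,0.21],[0,0,0.32],[0,0,0.42],[0,0,0.53],[0,0,0.63],[0,0,0.74],[0,0,0.84],[0,0,0.95],[0,0,1.047]]'

```text
time: 6.08
position: [0.3947, 0.409, 0.1276]
tool_rot: [3.139, -0.076, -0.003]
ft_force: [0.4, 0.5, -1.1]
grip_width: 0.135
grip_force: 25.0
```

```bash
python3 - <<'E'
from h import *
b=get_image("side"); st(); go((.394,.4096,.023),-2.3)
f=lambda i,u,v:cv2.resize(i[v:v+120,u:u+160,::-1],(640,480),interpolation=cv2.INTER_CUBIC)
cv2.imwrite("pics/c4.png",f(b,120,70))
E
```

```text
t 6.13 pos [0.3914 0.4157 0.1283] psi -2.69 tilt [-0.0032 -0.0049] j [-0.16  0.34 -0.82  1.77  0.26  1.15 -2.68] F [-1.82  4.6   0.72] w 11.8 g 25.0
xyz [  3.2   6.5 105.3] dr [-0.0049  0.0032 -0.0069]
```

View pics/c4.png

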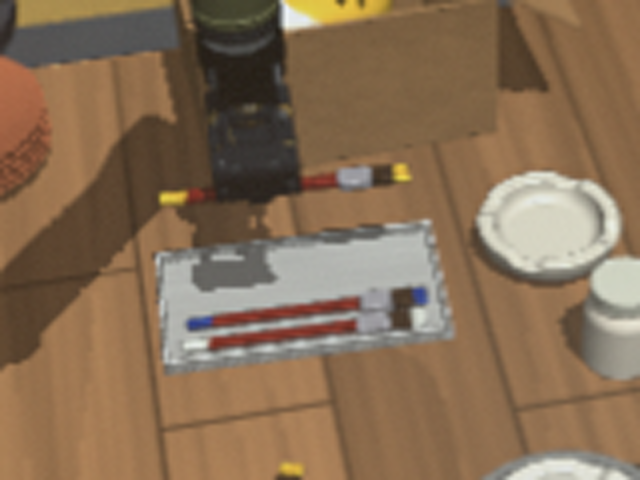

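The brush is level above the tray with its bristles towards +x, like the others. Joint 7 is close to its limit, so I back the yaw off by 0.09 rad, shift slightly to -y and lower.

```bash
python3 -c "
from h import *
st();x=go((.394,.402,.07),2.5);go((.394,.402,.0235),2.5,x)"
```

```text
t 6.13 pos [0.3914 0.4157 0.1283] psi -2.69 tilt [-0.0032 -0.0049] j [-0.16  0.34 -0.82  1.77  0.26  1.15 -2.68] F [-1.82  4.6   0.72] w 11.8 g 25.0
xyz [ 3.4 13.8 58.2] dr [-0.005   0.003  -0.0907]
xyz [ 0.   0.  46.5] dr [0. 0. 0.]
```

Call:
send_rows --xyz '[[0,2,0],[0,4,4],[0,6,12],[0,8,20],[0,8,28],[0,8,36],[0,8,44],[0,8,52],[0,8,60],[0,8,60]]' --dr '[[0,0,-0.03],[0,0,-0.06],[0,0,-0.09],[0,0,-0.09],[0,0,-0.09],[0,0,-0.09],[0,0,-0.09],[0,0,-0.09],[0,0,-0.09],[0,0,-0.09]]'

```text
time: 6.97
position: [0.3932, 0.4001, 0.0675]
tool_rot: [3.139, 0.077, -0.004]
ft_force: [0.0, -0.4, -0.4]
grip_width: 0.134
grip_force: 25.0
```

```bash
python3 -c "
from h import *
st();x=go((.394,.402,.0235),2.5)"
```

```text
t 6.97 pos [0.3932 0.4001 0.0675] psi 2.8 tilt [-0.0024  0.0018] j [-0.17  0.4  -0.79  1.84  0.32  1.04 -2.61] F [ 0.01 -0.35 -0.44] w 11.7 g 25.0
xyz [ 1.  -1.9 44. ] dr [0.0018 0.0024 0.0053]
```

Call:
send_rows --xyz '[[0,0,6],[0,0,12],[0,0,18],[0,0,24],[0,0,30],[0,0,36],[0,0,40],[0,0,43],[0,0,44],[0,0,44]]' --dr '[[0,0,0],[0,0,0],[0,0,0],[0,0,0],[0,0,0],[0,0,0],[0,0,0],[0,0,0],[0,0,0],[0,0,0]]'

```text
time: 7.8
position: [0.394, 0.401, 0.0253]
tool_rot: [3.14, 0.077, -0.0]
ft_force: [0.4, 0.7, -0.4]
grip_width: 0.131
grip_force: 25.0
```

Call:
send_rows --xyz '[[0,0,0],[0,0,0],[0,0,0],[0,0,0],[0,0,0],[0,0,0],[0,0,0],[0,0,0],[0,0,0],[0,0,0]]' --dr '[[0,0,0],[0,0,0],[0,0,0],[0,0,0],[0,0,0],[0,0,0],[0,0,0],[0,0,0],[0,0,0],[0,0,0]]' --jaw 30

```text
time: 8.63
position: [0.394, 0.401, 0.0255]
tool_rot: [3.14, 0.077, -0.0]
ft_force: [0.6, 0.0, 0.3]
grip_width: 0.344
grip_force: 0.0
```

Call:
send_rows --xyz '[[0,0,0],[0,0,-10],[0,0,-25],[0,0,-45],[0,0,-70],[0,0,-100],[0,0,-130],[0,0,-160],[0,0,-180],[0,0,-180]]' --dr '[[0,0,0],[0,0,0],[0,0,0],[0,0,0],[0,0,0],[0,0,0],[0,0,0],[0,0,0],[0,0,0],[0,0,0]]'

```text
time: 9.47
position: [0.3956, 0.4035, 0.2113]
tool_rot: [-3.135, -0.077, -0.011]
ft_force: [0.6, 0.9, -0.6]
grip_width: 0.348
grip_force: 0.0
```

```bash
python3 - <<'E'
from h import *
np.set_printoptions(precision=4,suppress=True)
b=get_image("side");a=get_image("top"); st(); np.save("top.npy",a);np.save("side.npy",b)
f=lambda i,u,v:cv2.resize(i[v:v+90,u:u+120,::-1],(400,300),interpolation=cv2.INTER_CUBIC)
t1=np.hstack([f(b,140,120),f(b,210,150)]);t2=np.hstack([f(a,290,190),f(a,200,140)])
cv2.imwrite("pics/c5.png",np.vstack([t1,t2]))
# flaw ring
for n,im,(u0,v0) in (("top",a,(243,178)),("side",b,(247,191))):
    p=im[v0:v0+20,u0:u0+20].astype(int); m=(p[...,0]-p[...,1]>28)
    q=np.argwhere(m)
    if len(q): print(n,len(q),q.min(0)[::-1]+(u0,v0),q.max(0)[::-1]+(u0,v0)); c=(q.min(0)+q.max(0))/2; print("flaw",onz(n,u0+c[1],v0+c[0],.069))
# magnifier rim and handle
for n,im in (("top",a),("side",b)):
    m=im.max(2)<80; c,l,s,ce=cv2.connectedComponentsWithStats(m.astype(np.uint8))
    R0=(300,370,195,265) if n=="top" else (185,260,275,325)
    for k in range(1,c):
        if R0[0]<ce[k][0]<R0[1] and R0[2]<ce[k][1]<R0[3] and s[k][4]>8:
            q=np.argwhere(l==k); P=np.array([onz(n,x,y,.013) for y,x in q]); c0=P.mean(0); d=np.linalg.svd(P-c0)[2][0]; t=(P-c0)@d
            print(n,s[k],c0,d,c0+d*t.min(),c0+d*t.max())
    hsv=cv2.cvtColor(im,cv2.COLOR_RGB2HSV); m=(hsv[...,1]<70).astype(np.uint8); c,l,s,ce=cv2.connectedComponentsWithStats(m)
    for k in range(1,c):
        if R0[0]<ce[k][0]<R0[1] and R0[2]<ce[k][1]<R0[3] and s[k][4]>50: print("grey",n,s[k],ce[k],onz(n,*ce[k],.013), onz(n,s[k][0]+s[k][2]/2-.5,s[k][1]+s[k][3]/2-.5,.013))
E
```

```text
t 9.57 pos [0.3943 0.4014 0.2068] psi 2.81 tilt [ 0.0021 -0.0008] j [-0.12  0.24 -0.82  1.7   0.18  1.28 -2.5 ] F [-0.13 -0.35 -0.93] w 30.2 g 0.0
top 8 [250 185] [254 191]
flaw [0.5721 0.0097 0.069 ]
side 17 [253 198] [259 203]
flaw [0.5694 0.0087 0.069 ]
top [329 214   4  15  22] [ 0.4484 -0.269   0.013 ] [-0.9996  0.0282 -0.    ] [ 0.4752 -0.2698  0.013 ] [ 0.4249 -0.2684  0.013 ]
top [314 234  18  22 122] [ 0.3664 -0.2384  0.013 ] [-0.776   0.6307 -0.    ] [ 0.4009 -0.2665  0.013 ] [ 0.3312 -0.2098  0.013 ]
grey top [312 210  41  49 554] [336.5036 226.5487] [ 0.4296 -0.2913  0.013 ] [ 0.4033 -0.2741  0.013 ]
side [192 282  30  18 193] [ 0.3607 -0.2442  0.013 ] [ 0.7792 -0.6268 -0.    ] [ 0.324  -0.2146  0.013 ] [ 0.3969 -0.2733  0.013 ]
side [226 292  29  29 150] [ 0.4442 -0.3192  0.013 ] [ 0.0591  0.9983 -0.    ] [ 0.442  -0.3565  0.013 ] [ 0.4471 -0.2696  0.013 ]
grey side [219 293  36  26 619] [238.7787 305.0598] [ 0.4439 -0.3097  0.013 ] [ 0.4372 -0.3096  0.013 ]
```

View pics/c5.png

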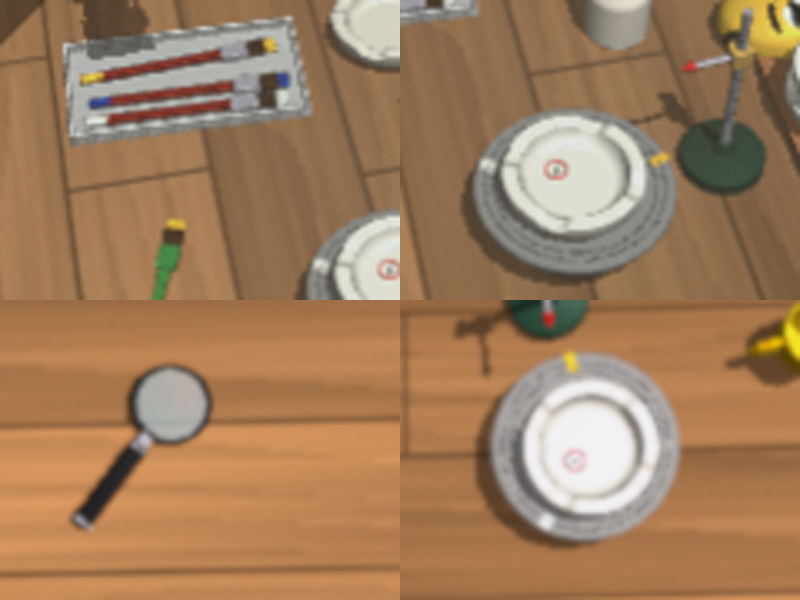

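The red brush lies flat in the tray's empty lane, yellow bristles at the same end as the others. The ring is now clear at top (252,188) and side (256.5,200.5). The magnifier's lens centre is at about top (341,221).

```bash
python3 - <<'E'
from h import *
np.set_printoptions(precision=4,suppress=True)
print("flaw",onz("top",252,188,.069),onz("side",256.3,200.5,.069),two(252,188,256.3,200.5))
print("lens",onz("top",340.9,221.2,.011),onz("side",240,306,.011),two(340.9,221.2,240,306))
a=np.load("side.npy");h=cv2.cvtColor(a,cv2.COLOR_RGB2HSV);m=((h[...,0]<6)|(h[...,0]>174))&(h[...,1]>110)&(h[...,2]>60)
q=np.argwhere(m[160:180,285:305])+(160,285);print(q.mean(0)[::-1],len(q),q.tolist())
b=np.load("top.npy");h=cv2.cvtColor(b,cv2.COLOR_RGB2HSV);m=((h[...,0]<6)|(h[...,0]>174))&(h[...,1]>110)&(h[...,2]>60)
p=np.argwhere(m[138:152,238:250])+(138,238);print(p.mean(0)[::-1],two(*p.mean(0)[::-1],*q.mean(0)[::-1]))
g=np.array([.4445,-.3015])-.078*np.array([.7775,-.629]); print(g)
x=go((.41,.08,.20),-15);x=go((*g,.15),-39,x);go((*g,.021),-39,x)
E
```

```text
flaw [0.5721 0.0097 0.069 ] [0.5704 0.0085 0.069 ] (array([0.5715, 0.0098, 0.0671]), np.float64(0.0014965688498113784))
lens [ 0.4484 -0.3083  0.011 ] [ 0.4469 -0.3125  0.011 ] (array([ 0.4478, -0.3097,  0.0046]), np.float64(0.0008203042661893714))
[296.7143 169.5714] 7 [[169, 296], [169, 297], [169, 298], [170, 295], [170, 296], [170, 297], [170, 298]]
[244.0909 145.3636] (array([0.7057, 0.0317, 0.1624]), np.float64(0.00010213059879345773))
[ 0.3839 -0.2524]
xyz [ -0.  321.8   6.5] dr [-0.0011 -0.0019  0.3108]
xyz [ 60.8 327.9  50. ] dr [0.     0.     0.4189]
xyz [  0.   0. 129.] dr [0. 0. 0.]
```

```bash
python3 - <<'E'
from h import *
x=go((.46,.08,.20),-15);x=go((.3878,-.26,.12),-40,x);go((.3878,-.26,.0205),-40,x)
E
```

```text
xyz [ 49.9 324.3   6.6] dr [-0.0011 -0.0019  0.3108]
xyz [ 18.3 347.1  80. ] dr [0.     0.     0.4363]
xyz [ 0.   0.  99.5] dr [0. 0. 0.]
```

Call:
send_rows --xyz '[[4,25,1],[9,60,2],[15,98,3],[21,136,4],[27,174,5],[33,212,6],[39,250,7],[45,288,7],[50,324,7],[50,324,7]]' --dr '[[0,0,0],[0,0,0.02],[0,0,0.06],[0,0,0.1],[0,0,0.14],[0,0,0.18],[0,0,0.22],[0,0,0.27],[0,0,0.311],[0,0,0.311]]' --jaw 50 --grip_force 45

```text
time: 10.4
position: [0.4599, 0.0711, 0.1969]
tool_rot: [3.108, -0.43, -0.004]
ft_force: [0.4, -0.4, 0.6]
grip_width: 0.573
grip_force: 0.0
```

Call:
send_rows --xyz '[[1,25,4],[3,60,10],[5,98,18],[7,136,26],[9,174,35],[12,212,45],[14,250,55],[16,288,66],[18,325,75],[18,347,80]]' --dr '[[0,0,0.03],[0,0,0.08],[0,0,0.13],[0,0,0.18],[0,0,0.23],[0,0,0.28],[0,0,0.33],[0,0,0.37],[0,0,0.41],[0,0,0.436]]'

```text
time: 11.23
position: [0.3844, -0.2628, 0.1163]
tool_rot: [2.949, -1.082, -0.006]
ft_force: [-0.2, -0.5, 0.3]
grip_width: 0.57
grip_force: 0.0
```

```bash
python3 - <<'E'
from h import *
b=get_image("side"); st(); go((.3878,-.26,.0205),-40)
f=lambda i,u,v:cv2.resize(i[v:v+105,u:u+140,::-1],(560,420),interpolation=cv2.INTER_CUBIC)
cv2.imwrite("pics/c6.png",f(b,150,225))
E
```

```text
t 11.28 pos [ 0.383  -0.2657  0.1159] psi -40.59 tilt [-0.0032  0.0031] j [ 0.69  0.04 -0.15  2.03  0.01  1.07 -1.74] F [-1.   -3.35 -0.32] w 50.0 g 0.0
xyz [ 0.2 -7.8 95.4] dr [ 0.0031  0.0033 -0.0103]
```

View pics/c6.png

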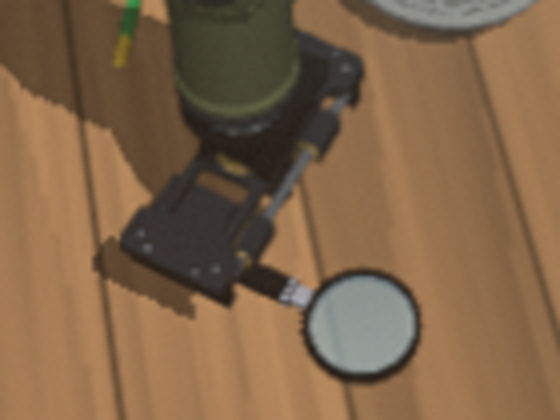

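The handle comes out from under the gripper at crop (265,275) in line with it, as planned. Now I descend.

Call:
send_rows --xyz '[[0,0,5],[0,0,17],[0,0,29],[0,0,41],[0,0,53],[0,0,65],[0,0,77],[0,0,86],[0,0,90],[0,0,90]]' --dr '[[0,0,0],[0,0,0],[0,0,0],[0,0,0],[0,0,0],[0,0,0],[0,0,0],[0,0,0],[0,0,0],[0,0,0]]'

```text
time: 12.12
position: [0.3869, -0.2584, 0.0275]
tool_rot: [-2.952, 1.072, 0.004]
ft_force: [-0.9, 0.4, -0.5]
grip_width: 0.575
grip_force: 0.0
```

```bash
python3 - <<'E'
from h import *
b=get_image("side");np.save("side2.npy",b); st(); go((.3878,-.26,.020),-40)
f=lambda i,u,v:cv2.resize(i[v:v+75,u:u+100,::-1],(600,450),interpolation=cv2.INTER_CUBIC)
cv2.imwrite("pics/c7.png",f(b,165,250))
E
```

```text
t 12.17 pos [ 0.3874 -0.259   0.0283] psi -39.93 tilt [-0.001  -0.0002] j [ 0.68  0.16 -0.16  2.11  0.03  0.87 -1.76] F [-0.47  0.15 -0.4 ] w 50.3 g 0.0
xyz [1.  0.5 8.3] dr [-0.0002  0.001   0.0012]
```

View pics/c7.png

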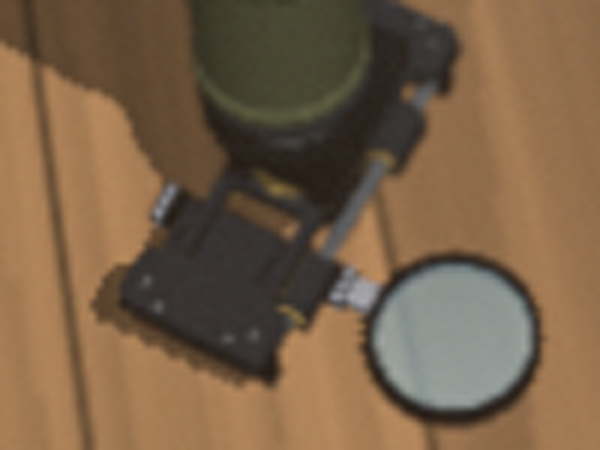

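The gripper is over the handle, just behind the silver collar at crop (355,285). I go down 8 mm more, then close.

Call:
send_rows --xyz '[[0,0,2],[0,0,4],[0,0,6],[0,0,8],[0,0,8],[0,0,8],[0,0,8],[0,0,8],[0,0,8],[0,0,8]]' --dr '[[0,0,0],[0,0,0],[0,0,0],[0,0,0],[0,0,0],[0,0,0],[0,0,0],[0,0,0],[0,0,0],[0,0,0]]'

```text
time: 13.0
position: [0.3873, -0.26, 0.0206]
tool_rot: [2.952, -1.075, 0.0]
ft_force: [-0.6, 0.3, -0.6]
grip_width: 0.575
grip_force: 0.0
```

Call:
send_rows --xyz '[[0,0,0],[0,0,0],[0,0,0],[0,0,0],[0,0,0],[0,0,0],[0,0,0],[0,0,0],[0,0,0],[0,0,0]]' --dr '[[0,0,0],[0,0,0],[0,0,0],[0,0,0],[0,0,0],[0,0,0],[0,0,0],[0,0,0],[0,0,0],[0,0,0]]' --jaw 0

```text
time: 13.83
position: [0.3873, -0.2599, 0.0205]
tool_rot: [2.952, -1.074, 0.0]
ft_force: [0.5, 0.8, -0.3]
grip_width: 0.224
grip_force: 44.9
```

```bash
python3 -c "
from h import *
st()"
```

```text
t 13.83 pos [ 0.3873 -0.2599  0.0205] psi -40.0 tilt [0.0001 0.    ] j [ 0.68  0.18 -0.15  2.11  0.04  0.85 -1.77] F [ 0.51  0.8  -0.33] w 19.5 g 44.9
```

Call:
send_rows --xyz '[[0,0,-5],[0,0,-15],[0,0,-32],[0,0,-54],[0,0,-78],[0,0,-102],[0,0,-128],[0,0,-154],[0,0,-174],[0,0,-180]]' --dr '[[0,0,0],[0,0,0],[0,0,0],[0,0,0],[0,0,0],[0,0,0],[0,0,0],[0,0,0],[0,0,0],[0,0,0]]'

```text
time: 14.67
position: [0.3889, -0.2609, 0.205]
tool_rot: [2.95, -1.074, 0.011]
ft_force: [0.2, 0.2, -0.5]
grip_width: 0.223
grip_force: 44.9
```

```bash
python3 -c "
from h import *
st();go((.493,.0095,.2),0,(np.array([.3873,-.2599,.2005]),rot(np.radians(-40))))"
```

```text
t 14.67 pos [ 0.3889 -0.2609  0.205 ] psi -40.0 tilt [ 0.007  -0.0006] j [ 0.69 -0.04 -0.15  1.93 -0.01  1.25 -1.73] F [ 0.18  0.16 -0.52] w 19.4 g 44.9
xyz [ -92.2 -274.3    0.5] dr [ 0.      0.     -0.6981]
```

Call:
send_rows --xyz '[[-4,-12,0],[-14,-41,0],[-25,-75,0],[-37,-109,0],[-49,-145,0],[-60,-180,0],[-72,-215,0],[-82,-245,0],[-89,-266,0],[-92,-274,0]]' --dr '[[0,0,-0.03],[0,0,-0.1],[0,0,-0.18],[0,0,-0.27],[0,0,-0.36],[0,0,-0.45],[0,0,-0.54],[0,0,-0.62],[0,0,-0.68],[0,0,-0.698]]'

```text
time: 15.5
position: [0.4927, 0.0139, 0.1993]
tool_rot: [-3.14, -0.014, 0.003]
ft_force: [-0.7, -0.5, -1.3]
grip_width: 0.223
grip_force: 44.9
```

Call:
send_rows --xyz '[[0,0,3],[0,0,6],[0,0,10],[0,0,14],[0,0,18],[0,0,22],[0,0,24],[0,0,24],[0,0,24],[0,0,24]]' --dr '[[0,0,0],[0,0,0],[0,0,0],[0,0,0],[0,0,0],[0,0,0],[0,0,0],[0,0,0],[0,0,0],[0,0,0]]'

```text
time: 16.33
position: [0.4931, 0.0091, 0.1768]
tool_rot: [3.141, -0.0, 0.001]
ft_force: [0.3, -0.7, -1.3]
grip_width: 0.223
grip_force: 44.9
```

```bash
python3 - <<'E'
from h import *
b=get_image("side");a=get_image("top"); st(); np.save("top3.npy",a);np.save("side3.npy",b)
f=lambda i,u,v:cv2.resize(i[v:v+75,u:u+80,::-1],(400,375),interpolation=cv2.INTER_CUBIC)
m=np.hstack([f(a,215,130),f(b,220,145)])
for k in range(0,800,50): cv2.line(m,(k,0),(k,6),(0,255,0),1)
cv2.imwrite("pics/c8.png",m)
E
```

```text
t 16.43 pos [0.4931 0.0091 0.1768] psi -0.01 tilt [0.0005 0.0002] j [ 0.38  0.05 -0.46  1.9   0.03  1.2  -1.66] F [ 0.41  1.56 -2.26] w 19.4 g 44.9
```

View pics/c8.png

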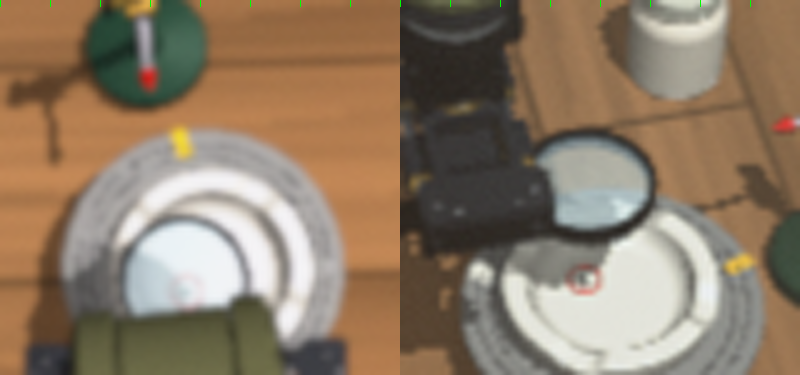

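The magnifier is held level over the dish. Lens rim centre is at about top (251.7,185.4) and side (258.2,181.4). I triangulate these against the flaw and the pointer.

```bash
python3 - <<'E'
from h import *
print("lens",two(251.7,185.4,258.2,181.4))
L=np.array([.571,.0095,.163])
for n in("top","side"):
    C=np.array([proj(n,L+.043*np.array([np.cos(t),np.sin(t),0])) for t in np.arange(0,6.28,.05)]); o,s=((215,130,),0) if n=="top" else ((220,145),400)
    C=(C+.5-o)*5-.5+[s,0]; print(n,C.min(0).round(),C.max(0).round())
E
```

```text
lens (array([0.57443003, 0.00978925, 0.16287293]), np.float64(0.000409196233617039))
top [120. 218.] [253. 350.]
side [518. 133.] [657. 239.]
```

Call:
send_rows --xyz '[[-1,0,0],[-2,0,0],[-2,0,0],[-2,0,0],[-2,0,0],[-2,0,0],[-2,0,0],[-2,0,0],[-2,0,0],[-2,0,0]]' --dr '[[0,0,0],[0,0,0],[0,0,0],[0,0,0],[0,0,0],[0,0,0],[0,0,0],[0,0,0],[0,0,0],[0,0,0]]'

```text
time: 17.27
position: [0.4909, 0.0091, 0.1765]
tool_rot: [3.142, -0.0, -0.0]
ft_force: [0.5, -0.3, -1.0]
grip_width: 0.224
grip_force: 44.9
```

```bash
python3 -c "
from h import *
st();print(close_job())"
```

```text
t 17.27 pos [0.4909 0.0091 0.1765] psi -0.01 tilt [-0.  0.] j [ 0.38  0.05 -0.46  1.9   0.02  1.19 -1.66] F [ 0.53 -0.29 -0.99] w 19.5 g 44.9
the job is handed in; nothing more can be done
None
```

I handed the job in at 17.3 s, verdict not returned: the brush is released flat in the tray, bristles matching, and the magnifier is held level about 2 mm from the flaw's centre and within about 2 mm of the pointer's height, by my camera measurements.

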